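# Dock a vial rack under the blow-down evaporator

### The job

Slide the blue rack of open amber vials along the bench, strike end first, between the guide rails and in under the head of the blow-down evaporator, and press it gently home until its strike has snapped into the catch and it sits against the depth stop; then let go. The stop is out of sight under the head and the last user left it at a depth that nobody noted, so go by feel and do not ram it. Keep the rack level, the vials clear of the underside of the head and the robot off the evaporator, and leave the other things on the bench where they are.

Things in the scene. Friction and masses are not known exactly. Their poses are not given: they have to be found in the camera images.
- rack: Blue two-deck rack with 12 open amber vials fixed in it, 0.28 to 0.44 kg. Origin: centre of the underside of its 130 (x) x 100 (y) mm body, on the bench; z up. Decks reach 36 mm high, vials 66 mm. From the -x face a steel tongue, 30 mm wide, its top 12 mm high, runs out to the black grip; from the +x face the strike sticks out. Slides on the bench with friction 0.5 to 0.7.
- rack_grip (a point): Grip point of the rack's black upright grip, 185 mm from the rack's origin along its -x, 40 mm above the bench; axes as the rack. The grip is a 20 x 20 mm post, top 60 mm above the bench, its faces square to the rack's axes, nothing beside it.
- rack_mid (a point): Centre of the rack's body, 33 mm above its origin; axes as the rack.
- rack_strike (a point): Tip of the steel strike, 127 mm from the rack's origin along its +x, 20 mm high; axes as the rack. Behind the bullet nose it is a bar 16 mm thick for 51 mm, then a 6 mm neck 11 mm long next to the rack. The catch rollers are opened by the nose, ride on the bar and close in behind it on the neck.
- dock: Blow-down evaporator, fixed: cream column, overhanging head, two foot rails 22 mm high. Origin: on the bench, midway between the rails, below the head's front edge; +x points into the machine (the rack goes in along it, rack +x along dock +x), z up. The rack slides on the bench between the rails, whose inner faces are 105 mm apart from x = -30 mm inwards. Column from x = 225 mm.
- dock_mouth (a point): Middle of the mouth of the guide rails, at dock x = -60 mm and rail-top height (22 mm); axes as the dock. Here the flared lead-ins are about 130 mm apart, narrowing to 105 mm at dock x = -30 mm.
- head: The evaporator's overhanging head, one with the dock, same origin and axes: x = 0 to 232 mm, 190 mm wide, underside 79 mm, top 149 mm above the bench (13 mm over the vials). Nothing else sticks out in front of it by more than 15 mm.
- dock_home (a point): The shallowest place that the rack's origin can have when home, at dock x = 47 mm on the bench; axes as the dock. The depth stop under the head may be set 0 to 36 mm deeper than this (unmeasured), and the double-roller catch, on the centre line, moves with it. The stop is hard: over 35 N of contact between rack and evaporator, all sides added up (15 N of it is the catch), does damage: push with 15 N at most.
- catch_l (a joint): Travel (m) of the sprung catch roller on the dock's +y side: 0 = nothing in the catch; 0.0035 = strike's bar between the rollers; 0.001 to 0.0016 = home (each may differ by 0.001 if the rack is off-centre). On top of 1 to 3 N of bench friction, pushing meets 4 N more from 51 to 42 mm before home, then almost none, and over the last 7 mm the catch pulls the rack in with up to 4 N, which may or may not be enough by itself.
- catch_r (a joint): The same for the roller on the dock's -y side.
- beaker: Glass beaker, 68 mm across, 80 mm tall; not to be disturbed. Origin at its underside.
- reagent: Amber reagent bottle with blue cap, 72 mm across, 150 mm tall; not to be disturbed. Origin at its underside.
- jar: White screw-top jar, 60 mm across, 70 mm tall; not to be disturbed. Origin at its underside.
- spatula: Steel micro spatula lying flat, 163 mm long; not to be disturbed. Origin at its underside.
- block: Orange tube block, 110 x 60 x 24 mm; not to be disturbed. Origin at its underside.
- vial: Single closed amber vial with black cap, 21 mm across, 61 mm tall; not to be disturbed. Origin at its underside.

How it is judged:
By the outcome, as a careful person would: the job done as asked, in the order asked, and still so for the second after the job is handed in, with the robot touching nothing.
It also fails if it takes over 54 s, if anything falls off the work surface, if the arm or the gripper's body presses on something with over 40 N, if the wrist force passes 120 N, or if a joint passes its speed limit or range.

### The arm

A 6-joint arm with a two-finger parallel gripper is mounted at the origin on the work surface. World frame = base frame: x ahead of the robot, y to its left, z up, the work surface at z = 0. Lengths are in m, angles in rad, forces in N, time in s.
With the tool pointing down it reaches from about 0.375 to 0.975 m from the base axis. Payload 3.8 kg.
Tool frame: the origin (TCP) lies at the very end of the fingers, on their centre line; the grasp point (between the pads) lies 19 mm behind it; z points along the fingers, y is the line along which they close (so a half turn about z gives the same grasp; the last joint's range is limited). The gripper opens to 85 mm and grips with 20 to 120 N. Pads are 22 mm wide; open, the fingers measure 114 mm over their backs; the gripper's body (76 mm by 85 mm) begins 54 mm behind the grasp point. The pads swing forward as they close: fully open they stand 13 mm farther back than shut.
Start: joints at [-1.184, 0.264, 1.604, -0, 1.274, -0.037], TCP at [0.278, -0.615, 0.21] pointing down, gripper open.
Joint ranges: [-2.63, 2.63], [-0.94, 2.18], [0.31, 2.57], [-1.31, 4.45], [0, 2.66], [-2.55, 2.55]. Speed limits (rad/s): [2.57, 2.57, 3.14, 3.14, 3.14, 3.14].

### API

Orientations are given as a rotation vector (axis times angle).
In Python, from workcell import monitor, viewer, workorder gives the robot as it stands.
- The arm moves only by the tool jog_arm, never from a script. Its argument "commands" is a list of rows, each an object with "travel": the shift along the tool's x, y, z in mm, a list of three; "rot": the turn, a rotation vector about the tool's x, y, z in degrees, a list of three; "claw": the closure in counts, from 0 (fully open) to 255 (shut). A call has exactly 5 rows; each row shifts and turns the commanded pose from where the row before left it, along the tool's axes as they then stand; what a row does not reach is not made up. A row lasts 1/10 s, in which the tool goes at most 50 mm and 8.59 degrees, less where a joint would pass 70% of its speed; a pose out of reach is approached as far as the arm can. A call is refused whole if a number of a shift passes 50 or a number of a turn 8.59, either way. A call with a gripper value outside its range is refused whole. The fingers move at their own pace and stop on an object; "force" is the grip in N (left out, the last holds). Time passes only in rows, so rows that do not move let the fingers close, or fill a call up. It gives the time, the measured TCP pose, the force, the opening and the grip force at its end, in the units of the state.
- monitor.read_state(): the state, without advancing time (a new reading comes with each control period).
- viewer.read_camera(name): name is "side" or "top" or "wrist"; returns a dict with "color" (400x640x3 uint8, blue, green, red), "camera_matrix" (3x3 intrinsics, pixels), "R" (3x3) and "t" (3): a world point X has camera coordinates R X + t. Camera axes: x right, y down, z forward; pixel columns grow to the right and rows downward; lengths in m; the calibration is good to about 2 mm. A picture is of the moment at which its call begins. There is no depth.
- workorder.finish_job(): hands the job in; it is judged then, once.
The state is a dict: "time": time; "q": joint angles; "joint_vel": joint speeds; "joint_torque": joint torques, N m; "tool_pos": TCP position; "tcp_rot": TCP orientation; "wrist_force": force on the tool from outside, world axes, zero at the start; "torque": the same for the moment, N m; "width": opening from 0.0 (shut) to 1.0 (fully open); "grip_force": force on a finger pad.
Only numpy, scipy, OpenCV 4.12 (cv2) and the standard library are available. Lean on these libraries where they do the work, as an engineer would, in place of code of your own. Each camera call takes 0.05 s, during which the arm holds its last target. There are 200 camera calls.

## Working session

There is one attempt and no reset: what is moved stays moved. The work goes in short steps, Python scripts to look and compute and a tool call to move; the robot and the scene stay as the last step left them, time stands still between calls to the robot, and variables do not carry over. Pictures are saved under pics/ and viewed, at most 10 in all, crops included, and the job is handed in when it is done.

Besides the shell and the picture viewer there is one more tool, called after "Emit:" as a command line: name --argument value ..., lists and objects as JSON in quotes. jog_arm: Moves the arm, as the interface text tells. Its arguments: {"type":"object","properties":{"commands":{"type":"array","items":{"type":"object","properties":{"travel":{"type":"array","items":{"type":"number"}},"rot":{"type":"array","items":{"type":"number"}},"claw":{"type":"number"}}}},"force":{"type":"number"}},"required":["commands"]}

```bash
mkdir -p pics; ls; python3 - <<'E'
from workcell import monitor, viewer
import cv2,numpy as np,pickle
d={}
for n in("side","top"):
    c=viewer.read_camera(n);d[n]=c;cv2.imwrite(f"pics/{n}0.png",c["color"])
    print(n,np.round(c["camera_matrix"],1).tolist(),np.round(c["R"],3).tolist(),np.round(c["t"],3).tolist())
pickle.dump(d,open("c0.pkl","wb"))
print(monitor.read_state())
E
```

```text
pics
side [[453.2, 0.0, 319.2], [0.0, 453.2, 205.8], [0.0, 0.0, 1.0]] [[-0.887, -0.462, 0.021], [-0.291, 0.523, -0.801], [0.359, -0.717, -0.598]] [0.474, 0.172, 0.903]
top [[430.6, 0.0, 322.5], [0.0, 430.6, 194.6], [0.0, 0.0, 1.0]] [[-0.024, -1.0, -0.008], [-0.984, 0.025, -0.176], [0.176, 0.004, -0.984]] [0.044, 0.533, 1.257]
{'time': 0.1, 'q': array([-1.18390699e+00,  2.64702971e-01,  1.60524971e+00,  7.43304501e-06,
        1.27371055e+00, -3.69030851e-02]), 'joint_vel': array([-0.00030276, -0.00147175, -0.00250577, -0.00067594, -0.001104  ,
        0.00123118]), 'joint_torque': array([ 2.04194130e-04, -5.16705287e+01, -3.68590415e+01, -9.63242815e-05,
        6.20856692e-03,  1.92137276e-05]), 'tool_pos': array([ 0.27730311, -0.61462603,  0.20866299]), 'tcp_rot': array([-3.06933350e+00, -6.60288719e-01,  5.54907543e-04]), 'wrist_force': array([-0.20906631, -0.85291999,  0.56332233]), 'torque': array([ 0.04149968,  0.00732608, -0.02403329]), 'grip_force': 0.0, 'width': 1.002210861043843}
```

View pics/top0.png

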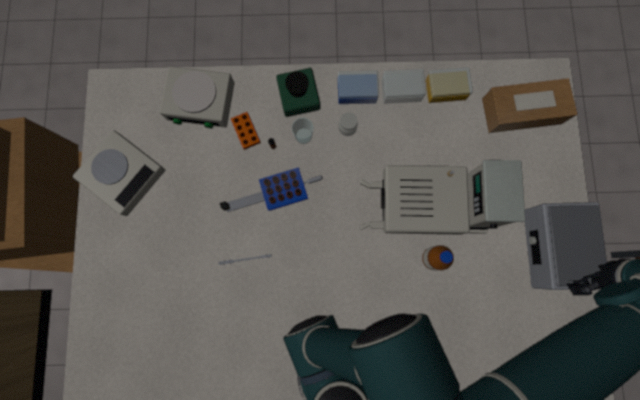

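View pics/side0.png

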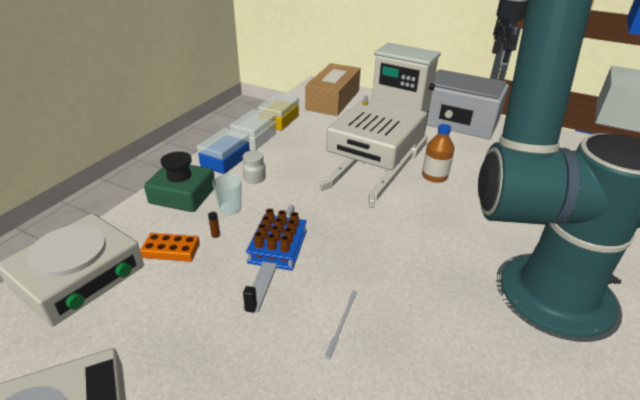

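The top view shows the rack centred near (284,189), grip (225,205) and strike (322,178). The dock mouth is near (370,205), opening to image left (world +y), and the head front is at column 385. Next I'll enlarge both areas for precise pixels.

```bash
cat > h.py <<'E'
import numpy as np,cv2
def ray(c,uv):
    K,R,t=[np.array(c[k],float) for k in("camera_matrix","R","t")]
    return -R.T@t, R.T@np.linalg.inv(K)@np.array([uv[0],uv[1],1.])
def onz(c,uv,z):
    o,d=ray(c,uv); return o+d*(z-o[2])/d[2]
def proj(c,X):
    p=c["camera_matrix"]@(c["R"]@np.array(X,float)+c["t"]); return p[:2]/p[2]
def tri(a,ua,b,ub):
    A=[];y=[]
    for c,u in((a,ua),(b,ub)):
        o,d=ray(c,u);d=d/np.linalg.norm(d);P=np.eye(3)-np.outer(d,d);A.append(P);y.append(P@o)
    A=np.vstack(A);y=np.hstack(y);return np.linalg.lstsq(A,y,rcond=None)[0]
E
python3 - <<'E'
import pickle,cv2,numpy as np
from h import *
d=pickle.load(open("c0.pkl","rb"))
def crop(n,x0,x1,y0,y1,s=4): return cv2.resize(d[n]["color"][y0:y1,x0:x1],None,fx=s,fy=s,interpolation=cv2.INTER_CUBIC)
a=crop("top",355,530,155,245);b=crop("top",215,330,160,215)
im=np.zeros((580,700,3),np.uint8);im[:360]=a;im[360:,:460]=b;cv2.imwrite("pics/t1.png",im)
a=crop("side",240,310,200,315);b=crop("side",315,440,95,210)
cv2.imwrite("pics/s1.png",np.hstack([a,b]))
for n in d:
    im=d[n]["color"].astype(int);m=((im[...,0]>110)&(im[...,0]-im[...,2]>70)&(im[...,1]<120)).astype(np.uint8)
    cs,_=cv2.findContours(m,cv2.RETR_EXTERNAL,cv2.CHAIN_APPROX_NONE)
    for k in cs:
        if cv2.contourArea(k)>60: print(n,cv2.minAreaRect(k),cv2.contourArea(k))
    hsv=cv2.cvtColor(d[n]["color"],cv2.COLOR_BGR2HSV)
E
```

```text
side ((275.7753601074219, 241.404052734375), (54.42772674560547, 51.18892288208008), 9.090277671813965) 956.5
side ((225.0697479248047, 159.70709228515625), (24.942991256713867, 50.77680206298828), 76.82744598388672) 317.0
side ((444.0, 128.5), (9.0, 12.0), 90.0) 86.5
side ((634.0, 19.5), (27.0, 10.0), 90.0) 139.5
```

View pics/t1.png

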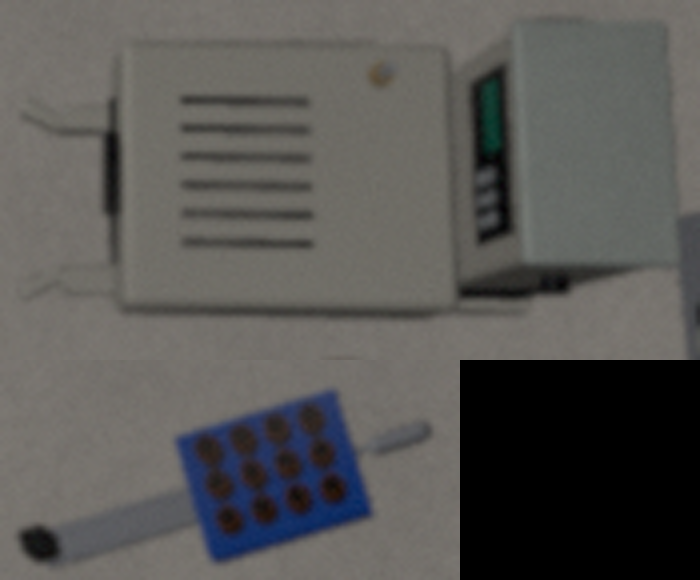

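View pics/s1.png

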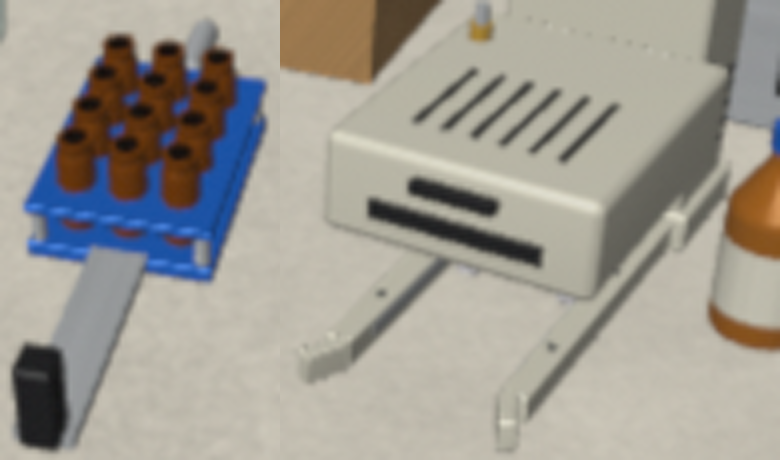

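The crops show the rail bends (top crop 58,131 and 58,268), the head's top corners (122,42), (122,308), (447,45) and (458,310), and the underside front corners in the side view (327,222) and (590,297). The rack corners, grip and strike are sharp enough to use.

```bash
python3 - <<'E'
import pickle
from h import *
d=pickle.load(open("c0.pkl","rb"));T=d["top"];S=d["side"]
np.set_printoptions(precision=4,suppress=True)
td=lambda X,Y:(355+(X+.5)/4-.5,155+(Y+.5)/4-.5)
tr=lambda X,Y:(215+(X+.5)/4-.5,160+(Y-360+.5)/4-.5)
sr=lambda X,Y:(240+(X+.5)/4-.5,200+(Y+.5)/4-.5)
sd=lambda X,Y:(315+(X-280+.5)/4-.5,95+(Y+.5)/4-.5)
print("cams",ray(T,(0,0))[0],ray(S,(0,0))[0])
for n,p in dict(FL=(122,42),FR=(122,308),BL=(447,45),BR=(458,310)).items(): print("headtop",n,onz(T,td(*p),.149))
for p in((327,222),(590,297)): print("under side",onz(S,sd(*p),.079))
for p in((58,131),(58,268),(22,115),(22,298),(108,131),(108,265)): print("rail top",p,onz(T,td(*p),.022))
im=T["color"].astype(int)
m=((im[...,0]-im[...,2]>45)).astype(np.uint8);m[:160]=0;m[220:]=0;m[:,:255]=0;m[:,312:]=0
m=cv2.morphologyEx(m,cv2.MORPH_CLOSE,np.ones((7,7)))
k=max(cv2.findContours(m,0,1)[0],key=cv2.contourArea)
r=cv2.minAreaRect(k);print(r)
b=np.array([onz(T,p,.036) for p in cv2.boxPoints(r)]);print(b,b.mean(0),np.linalg.norm(np.diff(b,axis=0),axis=1))
for s in range(4):
  e=b[(s+1)%4]-b[s];print("edge ang",np.degrees(np.arctan2(e[1],e[0])))
print("strike tip top",onz(T,tr(431,431),.02),"side",onz(S,sr(208,22),.02))
# grip: black
g=(im.max(2)<60).astype(np.uint8);g[:190]=0;g[216:]=0;g[:,:210]=0;g[:,235:]=0
ys,xs=np.nonzero(g);print("grip px",xs.mean(),ys.mean(),xs.min(),xs.max(),ys.min(),ys.max(),onz(T,(xs.mean(),ys.mean()),.04))
print("grip side base..top",onz(S,sr(38,358),.06), onz(S,sr(20,440),0.0))
E
```

```text
cams [0.305  0.0255 1.3315] [0.1457 0.776  0.6685]
headtop FL [ 0.596  -0.1479  0.149 ]
headtop FR [ 0.4085 -0.1387  0.149 ]
headtop BL [ 0.5879 -0.3762  0.149 ]
headtop BR [ 0.4015 -0.3684  0.149 ]
under side [ 0.5959 -0.155   0.079 ]
under side [ 0.4135 -0.1525  0.079 ]
rail top (58, 131) [ 0.5577 -0.1136  0.022 ]
rail top (58, 268) [ 0.4513 -0.1091  0.022 ]
rail top (22, 115) [ 0.5711 -0.0863  0.022 ]
rail top (22, 298) [ 0.4291 -0.0808  0.022 ]
rail top (108, 131) [ 0.5568 -0.1523  0.022 ]
rail top (108, 265) [ 0.4527 -0.1473  0.022 ]
((282.805419921875, 188.86756896972656), (31.687753677368164, 41.46611022949219), 72.89727020263672)
[[0.5873 0.2276 0.036 ]
 [0.6228 0.105  0.036 ]
 [0.5271 0.0778 0.036 ]
 [0.4925 0.199  0.036 ]] [0.5574 0.1523 0.036 ] [0.1276 0.0995 0.126 ]
edge ang -73.87603820631342
edge ang -164.15429687390096
edge ang 105.93221643164414
edge ang 16.78006234171185
strike tip top [0.5935 0.0303 0.02  ] side [0.5945 0.0284 0.02  ]
grip px 224.60655737704917 205.62295081967213 220 229 202 209 [0.5089 0.3293 0.04  ]
grip side base..top [0.5059 0.3296 0.06  ] [0.5194 0.3324 0.    ]
```

```bash
cat >> h.py <<'E'
from scipy.spatial.transform import Rotation as Ro
def plan(x,y,z,yaw,n,cur=None,curR=None):
    """rows (constant body twist) bringing the tool (pointing down, tool x at yaw deg) to x,y,z"""
    from workcell import monitor
    from scipy.linalg import logm
    s=monitor.read_state(); H=np.eye(4);G=np.eye(4)
    H[:3,:3]=Ro.from_rotvec(s["tcp_rot"]).as_matrix();H[:3,3]=s["tool_pos"]
    c,q=np.cos(np.radians(yaw)),np.sin(np.radians(yaw))
    G[:3,:3]=[[c,q,0],[q,-c,0],[0,0,-1]];G[:3,3]=x,y,z
    L=logm(np.linalg.inv(H)@G).real/n
    print("travel",np.round(L[:3,3]*1000,1),"rot",np.round(np.degrees([L[2,1],L[0,2],L[1,0]]),2))
def st():
    from workcell import monitor
    s=monitor.read_state();M=Ro.from_rotvec(s["tcp_rot"]).as_matrix()
    print("t",s["time"],"pos",np.round(s["tool_pos"],4),"yaw",round(np.degrees(np.arctan2(M[1,0],M[0,0])),2),"tilt",np.round(M[:2,2],4),"F",np.round(s["wrist_force"],2),"M",np.round(s["torque"],2),"w",round(s["width"],3),"g",round(s["grip_force"],1))
E
python3 - <<'E'
import pickle
from h import *
d=pickle.load(open("c0.pkl","rb"))
o,r=ray(d["side"],(377,52)); k=(-.37-o[1])/r[1]; print(o+k*r)
st(); plan(.5075,.33,.25,106,22)
plan(.278,-.615,.36,24.3,5)
E
```

```text
[ 0.56059866 -0.37        0.27979832]
t 0.1 pos [ 0.2773 -0.6146  0.2087] yaw 24.28 tilt [-0.0008  0.0019] F [-0.21 -0.85  0.56] M [ 0.04  0.01 -0.02] w 1.002 g 0.0
travel [47.3 -9.3 -1.9] rot [-0.   -0.   -3.71]
travel [  0.1   0.1 -30.3] rot [-0.02 -0.   -0.  ]
```

Emit:
jog_arm --commands '[{"travel": [0, 0, -35]}, {"travel": [0, 0, -40]}, {"travel": [0, 0, -40]}, {"travel": [0, 0, -40]}, {"travel": [0, 0, -35]}]'

```text
$.commands[0]: bad value
```

Emit:
jog_arm --commands '[{"travel": [0, 0, -35], "rot": [0, 0, 0], "claw": 0}, {"travel": [0, 0, -40], "rot": [0, 0, 0], "claw": 0}, {"travel": [0, 0, -40], "rot": [0, 0, 0], "claw": 0}, {"travel": [0, 0, -40], "rot": [0, 0, 0], "claw": 0}, {"travel": [0, 0, -35], "rot": [0, 0, 0], "claw": 0}]'

```text
time: 0.6
tool_pos: [0.2775, -0.6152, 0.4017]
tcp_rot: [3.071, 0.661, 0.0]
wrist_force: [-0.6, 1.2, 0.1]
width: 1.003
grip_force: 0.0
```

Emit:
jog_arm --commands '[{"travel": [46, -9, 0], "rot": [0, 0, -3.7], "claw": 0}, {"travel": [46, -9, 0], "rot": [0, 0, -3.7], "claw": 0}, {"travel": [46, -9, 0], "rot": [0, 0, -3.7], "claw": 0}, {"travel": [46, -9, 0], "rot": [0, 0, -3.7], "claw": 0}, {"travel": [46, -9, 0], "rot": [0, 0, -3.7], "claw": 0}]'

```text
time: 1.1
tool_pos: [0.45, -0.4554, 0.3989]
tcp_rot: [-2.923, -1.149, 0.001]
wrist_force: [1.3, -0.1, 0.5]
width: 1.002
grip_force: 0.0
```

Emit:
jog_arm --commands '[{"travel": [46, -9, 0], "rot": [0, 0, -3.7], "claw": 0}, {"travel": [46, -9, 0], "rot": [0, 0, -3.7], "claw": 0}, {"travel": [46, -9, 0], "rot": [0, 0, -3.7], "claw": 0}, {"travel": [46, -9, 0], "rot": [0, 0, -3.7], "claw": 0}, {"travel": [46, -9, 0], "rot": [0, 0, -3.7], "claw": 0}]'

```text
time: 1.6
tool_pos: [0.5618, -0.2504, 0.3989]
tcp_rot: [-2.7, -1.604, 0.001]
wrist_force: [0.3, 0.9, 0.6]
width: 0.995
grip_force: 0.0
```

Emit:
jog_arm --commands '[{"travel": [46, -9, 0], "rot": [0, 0, -3.7], "claw": 0}, {"travel": [46, -9, 0], "rot": [0, 0, -3.7], "claw": 0}, {"travel": [46, -9, 0], "rot": [0, 0, -3.7], "claw": 0}, {"travel": [46, -9, 0], "rot": [0, 0, -3.7], "claw": 0}, {"travel": [46, -9, 0], "rot": [0, 0, -3.7], "claw": 0}]'

```text
time: 2.1
tool_pos: [0.6026, -0.0206, 0.399]
tcp_rot: [-2.407, -2.017, 0.001]
wrist_force: [0.4, -0.3, 0.3]
width: 0.996
grip_force: 0.0
```

```bash
python3 -c "
from h import *
st(); plan(.5075,.33,.20,106,7)"
```

```text
t 2.1 pos [ 0.6026 -0.0206  0.399 ] yaw 79.93 tilt [-0.0011  0.0001] F [ 0.37 -0.29  0.34] M [-0.01  0.   -0.05] w 0.996 g 0.0
travel [ 51.2 -11.1  28.4] rot [-0.01 -0.   -3.72]
```

Emit:
jog_arm --commands '[{"travel": [36, -8, 20], "rot": [0, 0, -2.6], "claw": 0}, {"travel": [36, -8, 20], "rot": [0, 0, -2.6], "claw": 0}, {"travel": [36, -8, 20], "rot": [0, 0, -2.6], "claw": 0}, {"travel": [36, -8, 20], "rot": [0, 0, -2.6], "claw": 0}, {"travel": [36, -8, 20], "rot": [0, 0, -2.6], "claw": 0}]'

```text
time: 2.6
tool_pos: [0.578, 0.1613, 0.2984]
tcp_rot: [-2.164, -2.276, 0.001]
wrist_force: [0.9, -0.0, -0.6]
width: 1.001
grip_force: 0.0
```

Emit:
jog_arm --commands '[{"travel": [36, -8, 20], "rot": [0, 0, -2.6], "claw": 0}, {"travel": [36, -8, 20], "rot": [0, 0, -2.6], "claw": 0}, {"travel": [36, -8, 20], "rot": [0, 0, -2.6], "claw": 0}, {"travel": [36, -8, 20], "rot": [0, 0, -2.6], "claw": 0}, {"travel": [36, -8, 20], "rot": [0, 0, -2.6], "claw": 0}]'

```text
time: 3.1
tool_pos: [0.5132, 0.3334, 0.1985]
tcp_rot: [-1.893, -2.507, 0.001]
wrist_force: [1.2, 0.4, 0.8]
width: 0.998
grip_force: 0.0
```

```bash
python3 - <<'E'
from h import *
from workcell import viewer
import pickle
st(); plan(.5075,.33,.12,106,5)
d={n:viewer.read_camera(n) for n in("wrist","top")}
pickle.dump(d,open("c1.pkl","wb"))
cv2.imwrite("pics/w1.png",d["wrist"]["color"])
for X in((.5075,.33,.06),(.5075,.33,.012),(.5575,.152,.036)): print(proj(d["wrist"],X))
E
```

```text
t 3.1 pos [0.5132 0.3334 0.1985] yaw 105.89 tilt [-0.0007 -0.0004] F [1.19 0.38 0.8 ] M [ 0.   -0.04  0.02] w 0.998 g 0.0
travel [-0.3 -1.3 15.7] rot [-0.01  0.   -0.02]
[318.89809327 181.50903679]
[319.66653631 168.44723216]
[319.52957374 335.28082826]
```

View pics/w1.png

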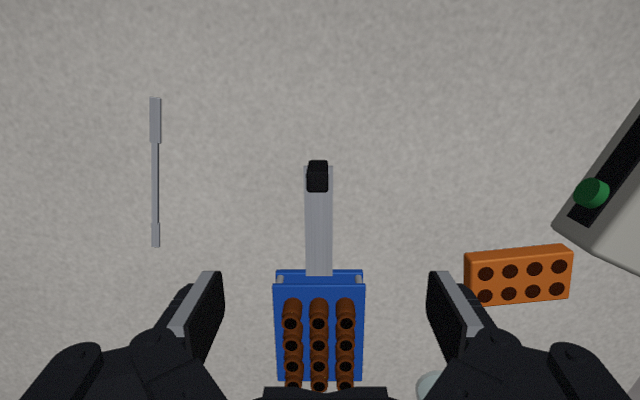

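The wrist view shows the post at (318,178), where the prediction puts it (319,181), with the tongue parallel to the image column. So the pose is confirmed and I'll descend.

Emit:
jog_arm --commands '[{"travel": [0, -3, 35], "rot": [0, 0, 0], "claw": 0}, {"travel": [0, -3, 35], "rot": [0, 0, 0], "claw": 0}, {"travel": [0, -1, 35], "rot": [0, 0, 0], "claw": 0}, {"travel": [0, 0, 35], "rot": [0, 0, 0], "claw": 0}, {"travel": [0, 0, 34], "rot": [0, 0, 0], "claw": 0}]'

```text
time: 3.7
tool_pos: [0.5078, 0.3295, 0.0248]
tcp_rot: [1.896, 2.504, 0.0]
wrist_force: [1.2, 1.0, 0.1]
width: 0.999
grip_force: 0.0
```

```bash
python3 -c "
from h import *
st(); plan(.5075,.33,.023,106,1)"
```

```text
t 3.7 pos [0.5078 0.3295 0.0248] yaw 105.74 tilt [ 0.0003 -0.0002] F [1.19 1.01 0.12] M [-0.04 -0.07 -0.02] w 0.999 g 0.0
travel [ 0.5 -0.1  1.8] rot [ 0.02  0.02 -0.26]
```

Emit:
jog_arm --commands '[{"travel": [0, 0, 0], "rot": [0, 0, 0], "claw": 255}, {"travel": [0, 0, 0], "rot": [0, 0, 0], "claw": 255}, {"travel": [0, 0, 0], "rot": [0, 0, 0], "claw": 255}, {"travel": [0, 0, 0], "rot": [0, 0, 0], "claw": 255}, {"travel": [0, 0, 0], "rot": [0, 0, 0], "claw": 255}]' --force 50

```text
time: 4.2
tool_pos: [0.509, 0.3313, 0.0282]
tcp_rot: [1.895, 2.504, 0.006]
wrist_force: [0.3, 1.1, 2.6]
width: 0.216
grip_force: 52.8
```

Emit:
jog_arm --commands '[{"travel": [0, 0, 0], "rot": [0, 0, 0], "claw": 255}, {"travel": [0, 0, 0], "rot": [0, 0, 0], "claw": 255}, {"travel": [0, 0, 0], "rot": [0, 0, 0], "claw": 255}, {"travel": [0, 0, 0], "rot": [0, 0, 0], "claw": 255}, {"travel": [0, 0, 0], "rot": [0, 0, 0], "claw": 255}]'

```text
time: 4.7
tool_pos: [0.5081, 0.3314, 0.0267]
tcp_rot: [1.895, 2.505, 0.004]
wrist_force: [-0.6, 5.6, 5.6]
width: 0.211
grip_force: 53.2
```

```bash
python3 -c "
from h import *
st()
o=np.array([.503,-.1425]);d=np.array([np.cos(np.radians(-92)),np.sin(np.radians(-92))])
g=o+d*(-.225-.185);print(g); plan(*g,.0248,88,15);g=o+d*(-.285-.185);print(g); plan(*g,.0248,88,8)"
```

```text
t 4.7 pos [0.5081 0.3314 0.0267] yaw 105.79 tilt [0.0016 0.0018] F [-0.62  5.64  5.61] M [0.72 0.01 0.12] w 0.211 g 53.2
[0.51730879 0.26725024]
travel [-4.3  0.1  0.1] rot [ 0.01 -0.01  1.19]
[0.51940276 0.32721369]
travel [-0.7  1.3  0.2] rot [ 0.01 -0.01  2.22]
```

Emit:
jog_arm --commands '[{"travel": [0, 0, -1], "rot": [0, 0, 0], "claw": 255}, {"travel": [0, 0, -0.8], "rot": [0, 0, 0], "claw": 255}, {"travel": [0, 0, 0], "rot": [0, 0, 0], "claw": 255}, {"travel": [0, 0, 0], "rot": [0, 0, 0], "claw": 255}, {"travel": [0, 0, 0], "rot": [0, 0, 0], "claw": 255}]'

```text
time: 5.2
tool_pos: [0.5077, 0.3305, 0.0278]
tcp_rot: [1.895, 2.505, 0.001]
wrist_force: [1.0, 5.3, 3.7]
width: 0.213
grip_force: 53.0
```

```bash
python3 -c "
from h import *
st()"
```

```text
t 5.2 pos [0.5077 0.3305 0.0278] yaw 105.79 tilt [0.0004 0.0004] F [1.03 5.29 3.66] M [ 0.69 -0.21  0.19] w 0.213 g 53.0
```

Emit:
jog_arm --commands '[{"travel": [0, 0, -0.6], "rot": [0, 0, 0], "claw": 255}, {"travel": [0, 0, -0.6], "rot": [0, 0, 0], "claw": 255}, {"travel": [-0.6, 1, 0], "rot": [0, 0, 1.5], "claw": 255}, {"travel": [-0.6, 1, 0], "rot": [0, 0, 1.5], "claw": 255}, {"travel": [-0.6, 1, 0], "rot": [0, 0, 1.5], "claw": 255}]'

```text
time: 5.7
tool_pos: [0.5109, 0.3286, 0.0285]
tcp_rot: [1.995, 2.427, -0.001]
wrist_force: [3.5, 0.7, 1.4]
width: 0.216
grip_force: 52.8
```

Emit:
jog_arm --commands '[{"travel": [-0.6, 1, 0], "rot": [0, 0, 2], "claw": 255}, {"travel": [-0.6, 1, 0], "rot": [0, 0, 2], "claw": 255}, {"travel": [-0.6, 1, 0], "rot": [0, 0, 2], "claw": 255}, {"travel": [-0.6, 1, 0], "rot": [0, 0, 2], "claw": 255}, {"travel": [-0.6, 1, 0], "rot": [0, 0, 2], "claw": 255}]'

```text
time: 6.2
tool_pos: [0.5163, 0.3262, 0.0286]
tcp_rot: [2.199, 2.243, -0.001]
wrist_force: [2.3, 0.2, 2.9]
width: 0.218
grip_force: 52.7
```

```bash
python3 -c "
from h import *
st()
o=np.array([.503,-.1425]);d=np.array([np.cos(np.radians(-92)),np.sin(np.radians(-92))])
g=o+d*(-.225-.185);print(g); plan(*g,.0275,88,8)"
```

```text
t 6.2 pos [0.5163 0.3262 0.0286] yaw 91.14 tilt [-0.0002 -0.0011] F [2.3  0.18 2.85] M [ 0.05 -0.55  0.4 ] w 0.218 g 52.7
[0.51730879 0.26725024]
travel [-7.4  0.2  0.1] rot [-0.    0.01  0.39]
```

Emit:
jog_arm --commands '[{"travel": [-5, 0.3, -0.3], "rot": [0, 0, 0.8], "claw": 255}, {"travel": [-6, 0.3, -0.3], "rot": [0, 0, 0.8], "claw": 255}, {"travel": [-6, 0.3, 0], "rot": [0, 0, 0.8], "claw": 255}, {"travel": [-6, 0.3, 0], "rot": [0, 0, 0.8], "claw": 255}, {"travel": [-6, 0.2, 0], "rot": [0, 0, 0], "claw": 255}]'

```text
time: 6.7
tool_pos: [0.5165, 0.297, 0.029]
tcp_rot: [-2.259, -2.182, 0.002]
wrist_force: [0.2, 2.3, -0.2]
width: 0.219
grip_force: 52.4
```

Emit:
jog_arm --commands '[{"travel": [-6, 0.2, 0], "rot": [0, 0, 0], "claw": 255}, {"travel": [-6, 0.2, 0], "rot": [0, 0, 0], "claw": 255}, {"travel": [-6, 0.2, 0], "rot": [0, 0, 0], "claw": 255}, {"travel": [-6, 0, 0], "rot": [0, 0, 0], "claw": 255}, {"travel": [-6, 0, 0], "rot": [0, 0, 0], "claw": 255}]'

```text
time: 7.2
tool_pos: [0.5169, 0.2674, 0.0295]
tcp_rot: [-2.258, -2.184, 0.0]
wrist_force: [0.0, 2.0, -0.7]
width: 0.21
grip_force: 52.4
```

```bash
cat > m.py <<'E'
from h import *
from workcell import viewer
import sys
st()
T=viewer.read_camera("top");S=viewer.read_camera("side")
im=T["color"];k=im.astype(int)
m=((k[...,0]-k[...,2]>45)&(k[...,1]<110)).astype(np.uint8)
n,lab,s,_=cv2.connectedComponentsWithStats(cv2.morphologyEx(m[150:230,255:385],cv2.MORPH_CLOSE,np.ones((7,7))))
i=1+s[1:,4].argmax();ct=cv2.findContours((lab==i).astype(np.uint8),0,1)[0][0]+[255,150]
b=np.array([onz(T,p,.036) for p in cv2.boxPoints(cv2.minAreaRect(ct))])
E=[b[(j+1)%4]-b[j] for j in range(4)]
a=[np.degrees(np.arctan2(e[1],e[0]))%90 for e in E]
print("rack centre",b.mean(0),"edges mm",[round(np.linalg.norm(e)*1000) for e in E],"ang",np.round(a,2))
def crop(I,x0,x1,y0,y1,s): return cv2.resize(I["color"][y0:y1,x0:x1],None,fx=s,fy=s,interpolation=cv2.INTER_CUBIC)
a=crop(T,270,470,155,245,4);c=crop(S,250,450,95,235,4)[:240*1]
cv2.imwrite(f"pics/{sys.argv[1]}.png",a)
import pickle;pickle.dump((T,S),open("c2.pkl","wb"))
E
python3 m.py t2
```

```text
t 7.2 pos [0.5169 0.2674 0.0295] yaw 88.08 tilt [-0.0001 -0.    ] F [ 0.    1.97 -0.69] M [ 0.29 -0.11  0.03] w 0.21 g 52.4
rack centre [0.50871524 0.083601   0.036     ] edges mm [126, 99, 124, 99] ang [88.55 88.57 88.59 89.52]
```

View pics/t2.png

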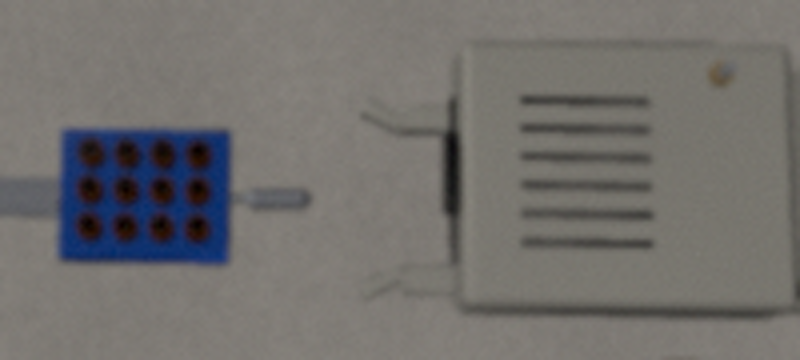

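The top crop shows the strike tip at (311,199) and the rail bends at (398,131) and (398,268), so the rack is close to centred. I'll check the rail edges and strike by intensity profile to refine the line.

```bash
python3 - <<'E'
from h import *
import pickle
T,S=pickle.load(open("c2.pkl","rb"))
g=cv2.cvtColor(T["color"],cv2.COLOR_BGR2GRAY).astype(float)
for c0,c1 in((371,375),(376,380)):
    p=g[:,c0:c1].mean(1); print(c0,"up",np.round(p[179:193]).astype(int).tolist(),"lo",np.round(p[217:233]).astype(int).tolist())
for c0,c1 in((333,337),(338,342),(343,346)): print(c0,"strike",np.round(g[:,c0:c1].mean(1)[198:212]).astype(int).tolist())
for c0,c1 in((270,276),(277,283)): print(c0,"tongue",np.round(g[:,c0:c1].mean(1)[194:214]).astype(int).tolist())
for X in((.557,-.12,.022),(.5555,-.12,.022),(.5555,-.12,0),(.4505,-.12,.022)): print(X,proj(T,X))
o=np.array([.503,-.1425])
for x in(-.45,-.1,-.03,0): print("dock axis",x,proj(T,[.503+x*np.cos(np.radians(-92)),-.1425-x*np.sin(np.radians(92)),.02]))
E
```

```text
371 up [126, 124, 121, 119, 119, 119, 119, 111, 92, 90, 112, 123, 124, 122] lo [120, 120, 121, 118, 113, 115, 118, 120, 118, 118, 111, 108, 116, 122, 122, 123]
376 up [126, 121, 116, 116, 118, 119, 119, 112, 95, 91, 112, 124, 124, 123] lo [123, 123, 123, 120, 114, 116, 119, 119, 120, 119, 115, 110, 118, 124, 126, 126]
333 strike [126, 124, 125, 119, 104, 99, 101, 94, 89, 100, 118, 124, 126, 126]
338 strike [125, 124, 124, 118, 100, 96, 100, 94, 90, 103, 120, 126, 126, 127]
343 strike [125, 125, 124, 117, 100, 95, 95, 89, 88, 103, 117, 123, 126, 124]
270 tongue [126, 125, 126, 124, 121, 110, 100, 98, 98, 99, 100, 98, 97, 95, 99, 114, 123, 125, 124, 124]
277 tongue [124, 125, 126, 126, 121, 109, 101, 98, 98, 99, 100, 98, 98, 96, 96, 106, 120, 127, 125, 126]
(0.557, -0.12, 0.022) [371.19428098 187.55971458]
(0.5555, -0.12, 0.022) [371.21534624 188.03536189]
(0.5555, -0.12, 0) [370.49615508 189.3681758 ]
(0.4505, -0.12, 0.022) [372.71091389 221.80483706]
dock axis -0.45 [233.30803641 203.28170999]
dock axis -0.1 [346.69314339 204.40048701]
dock axis -0.03 [369.444217   204.62497309]
dock axis 0 [379.2022599  204.72125623]
```

Emit:
jog_arm --commands '[{"travel": [-8, 1, 0.2], "rot": [0, 0, 0], "claw": 255}, {"travel": [-14, 1, 0], "rot": [0, 0, 0], "claw": 255}, {"travel": [-14, 0, 0], "rot": [0, 0, 0], "claw": 255}, {"travel": [-14, 0, 0], "rot": [0, 0, 0], "claw": 255}, {"travel": [-14, 0, 0], "rot": [0, 0, 0], "claw": 255}]'

```text
time: 7.8
tool_pos: [0.5166, 0.2024, 0.0293]
tcp_rot: [-2.259, -2.184, 0.0]
wrist_force: [-0.8, 0.4, -0.3]
width: 0.218
grip_force: 52.4
```

Emit:
jog_arm --commands '[{"travel": [-14, 0, 0], "rot": [0, 0, 0], "claw": 255}, {"travel": [-10, 0, 0], "rot": [0, 0, 0], "claw": 255}, {"travel": [-8, 0, 0], "rot": [0, 0, 0], "claw": 255}, {"travel": [-6, 0, 0], "rot": [0, 0, 0], "claw": 255}, {"travel": [-5, 0, 0], "rot": [0, 0, 0], "claw": 255}]'

```text
time: 8.3
tool_pos: [0.5154, 0.1605, 0.0293]
tcp_rot: [-2.258, -2.184, -0.0]
wrist_force: [0.8, 1.4, -0.6]
width: 0.21
grip_force: 52.4
```

```bash
python3 - <<'E'
import subprocess;print(subprocess.run(["python3","m.py","t3"],capture_output=True,text=True).stdout)
from h import *;import pickle
T,S=pickle.load(open("c2.pkl","rb"))
g=cv2.cvtColor(T["color"],cv2.COLOR_BGR2GRAY).astype(float)
k=T["color"].astype(int);bl=(k[...,0]-k[...,2])
for c in(335,345,355,362): print(c,"blue rows",np.where(bl[160:240,c]>30)[0][[0,-1]]+160)
E
```

```text
t 8.3 pos [0.5154 0.1605 0.0293] yaw 88.07 tilt [-0.      0.0002] F [ 0.81  1.44 -0.56] M [ 0.27 -0.07  0.  ] w 0.21 g 52.4
rack centre [ 0.50913833 -0.02301883  0.036     ] edges mm [126, 99, 124, 99] ang [88.55 87.75 88.59 88.71]

335 blue rows [187 219]
345 blue rows [187 219]
355 blue rows [187 219]
362 blue rows [201 206]
```

View pics/t3.png

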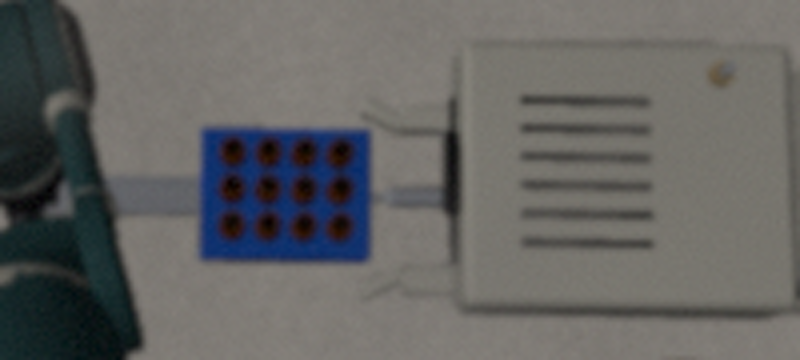

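The body spans rows 187–219 and the rails map to about 186–220 at deck height, so the rack is centred with its front edge at the mouth. I'll ease it in and watch the forces.

Emit:
jog_arm --commands '[{"travel": [-5, 0, 0], "rot": [0, 0, 0], "claw": 255}, {"travel": [-5, 0, 0], "rot": [0, 0, 0], "claw": 255}, {"travel": [-5, 0, 0], "rot": [0, 0, 0], "claw": 255}, {"travel": [-5, 0, 0], "rot": [0, 0, 0], "claw": 255}, {"travel": [-5, 0, 0], "rot": [0, 0, 0], "claw": 255}]'

```text
time: 8.9
tool_pos: [0.5145, 0.1356, 0.0293]
tcp_rot: [-2.258, -2.184, -0.0]
wrist_force: [0.1, 1.5, -0.4]
width: 0.213
grip_force: 52.4
```

Emit:
jog_arm --commands '[{"travel": [-4, 0, 0], "rot": [0, 0, 0], "claw": 255}, {"travel": [-4, 0, 0], "rot": [0, 0, 0], "claw": 255}, {"travel": [-4, 0, 0], "rot": [0, 0, 0], "claw": 255}, {"travel": [-4, 0, 0], "rot": [0, 0, 0], "claw": 255}, {"travel": [-4, 0, 0], "rot": [0, 0, 0], "claw": 255}]'

```text
time: 9.4
tool_pos: [0.5138, 0.1156, 0.0293]
tcp_rot: [-2.258, -2.184, 0.0]
wrist_force: [0.6, 2.2, -0.1]
width: 0.219
grip_force: 52.4
```

Emit:
jog_arm --commands '[{"travel": [-4, 0, 0], "rot": [0, 0, 0], "claw": 255}, {"travel": [-4, 0, 0], "rot": [0, 0, 0], "claw": 255}, {"travel": [-4, 0, 0], "rot": [0, 0, 0], "claw": 255}, {"travel": [-4, 0, 0], "rot": [0, 0, 0], "claw": 255}, {"travel": [-4, 0, 0], "rot": [0, 0, 0], "claw": 255}]'

```text
time: 9.9
tool_pos: [0.5132, 0.0957, 0.0293]
tcp_rot: [-2.258, -2.184, -0.0]
wrist_force: [-0.8, 1.1, -1.6]
width: 0.213
grip_force: 52.4
```

```bash
python3 -c "
from h import *
st()"
```

```text
t 9.9 pos [0.5132 0.0957 0.0293] yaw 88.08 tilt [0. 0.] F [-0.78  1.09 -1.6 ] M [ 0.28 -0.05  0.01] w 0.213 g 52.4
```

Emit:
jog_arm --commands '[{"travel": [-4, 0, 0.1], "rot": [0, 0, 0], "claw": 255}, {"travel": [-4, 0, 0.1], "rot": [0, 0, 0], "claw": 255}, {"travel": [-4, 0, 0], "rot": [0, 0, 0], "claw": 255}, {"travel": [-4, 0, 0], "rot": [0, 0, 0], "claw": 255}, {"travel": [-4, 0, 0], "rot": [0, 0, 0], "claw": 255}]'

```text
time: 10.4
tool_pos: [0.5125, 0.0757, 0.0291]
tcp_rot: [-2.258, -2.184, 0.0]
wrist_force: [0.7, 0.9, -0.8]
width: 0.211
grip_force: 52.4
```

Emit:
jog_arm --commands '[{"travel": [-3, 0, 0], "rot": [0, 0, 0], "claw": 255}, {"travel": [-3, 0, 0], "rot": [0, 0, 0], "claw": 255}, {"travel": [-3, 0, 0], "rot": [0, 0, 0], "claw": 255}, {"travel": [-3, 0, 0], "rot": [0, 0, 0], "claw": 255}, {"travel": [-3, 0, 0], "rot": [0, 0, 0], "claw": 255}]'

```text
time: 10.9
tool_pos: [0.512, 0.0608, 0.0291]
tcp_rot: [-2.258, -2.184, 0.0]
wrist_force: [0.3, 2.0, 0.4]
width: 0.215
grip_force: 52.4
```

Emit:
jog_arm --commands '[{"travel": [-2, 0, 0], "rot": [0, 0, 0], "claw": 255}, {"travel": [-2, 0, 0], "rot": [0, 0, 0], "claw": 255}, {"travel": [-2, 0, 0], "rot": [0, 0, 0], "claw": 255}, {"travel": [-2, 0, 0], "rot": [0, 0, 0], "claw": 255}, {"travel": [-2, 0, 0], "rot": [0, 0, 0], "claw": 255}]'

```text
time: 11.4
tool_pos: [0.5117, 0.0509, 0.0291]
tcp_rot: [-2.258, -2.184, 0.0]
wrist_force: [0.6, 1.3, -0.3]
width: 0.213
grip_force: 52.4
```

Emit:
jog_arm --commands '[{"travel": [-2, 0, 0], "rot": [0, 0, 0], "claw": 255}, {"travel": [-2, 0, 0], "rot": [0, 0, 0], "claw": 255}, {"travel": [-2, 0, 0], "rot": [0, 0, 0], "claw": 255}, {"travel": [-2, 0, 0], "rot": [0, 0, 0], "claw": 255}, {"travel": [-2, 0, 0], "rot": [0, 0, 0], "claw": 255}]'

```text
time: 11.9
tool_pos: [0.5114, 0.041, 0.0291]
tcp_rot: [-2.258, -2.184, -0.0]
wrist_force: [0.0, 2.1, -0.7]
width: 0.219
grip_force: 52.5
```

Emit:
jog_arm --commands '[{"travel": [-2, 0, 0], "rot": [0, 0, 0], "claw": 255}, {"travel": [-2, 0, 0], "rot": [0, 0, 0], "claw": 255}, {"travel": [-2, 0, 0], "rot": [0, 0, 0], "claw": 255}, {"travel": [-2, 0, 0], "rot": [0, 0, 0], "claw": 255}, {"travel": [-2, 0, 0], "rot": [0, 0, 0], "claw": 255}]'

```text
time: 12.4
tool_pos: [0.5111, 0.0317, 0.0292]
tcp_rot: [-2.258, -2.183, -0.002]
wrist_force: [0.4, 4.2, -0.7]
width: 0.219
grip_force: 52.5
```

Emit:
jog_arm --commands '[{"travel": [-2, 0, 0], "rot": [0, 0, 0], "claw": 255}, {"travel": [-2, 0, 0], "rot": [0, 0, 0], "claw": 255}, {"travel": [-1, 0, 0], "rot": [0, 0, 0], "claw": 255}, {"travel": [-1, 0, 0], "rot": [0, 0, 0], "claw": 255}, {"travel": [-1, 0, 0], "rot": [0, 0, 0], "claw": 255}]'

```text
time: 12.9
tool_pos: [0.5107, 0.0239, 0.0291]
tcp_rot: [-2.258, -2.184, 0.0]
wrist_force: [0.7, 4.2, 0.4]
width: 0.213
grip_force: 52.5
```

Emit:
jog_arm --commands '[{"travel": [-1, 0, 0], "rot": [0, 0, 0], "claw": 255}, {"travel": [-1, 0, 0], "rot": [0, 0, 0], "claw": 255}, {"travel": [-1, 0, 0], "rot": [0, 0, 0], "claw": 255}, {"travel": [-1, 0, 0], "rot": [0, 0, 0], "claw": 255}, {"travel": [-1, 0, 0], "rot": [0, 0, 0], "claw": 255}]'

```text
time: 13.4
tool_pos: [0.5106, 0.019, 0.0291]
tcp_rot: [-2.258, -2.184, 0.0]
wrist_force: [0.3, 4.2, -0.7]
width: 0.216
grip_force: 52.5
```

```bash
python3 -c "
from h import *
st()"
```

```text
t 13.4 pos [0.5106 0.019  0.0291] yaw 88.08 tilt [-0.0001  0.    ] F [ 0.32  4.23 -0.67] M [ 0.68 -0.03 -0.14] w 0.216 g 52.5
```

Emit:
jog_arm --commands '[{"travel": [-1, 0, 0], "rot": [0, 0, 0], "claw": 255}, {"travel": [-1, 0, 0], "rot": [0, 0, 0], "claw": 255}, {"travel": [-1, 0, 0], "rot": [0, 0, 0], "claw": 255}, {"travel": [-1, 0, 0], "rot": [0, 0, 0], "claw": 255}, {"travel": [-1, 0, 0], "rot": [0, 0, 0], "claw": 255}]'

```text
time: 13.9
tool_pos: [0.5104, 0.014, 0.0291]
tcp_rot: [-2.258, -2.184, -0.0]
wrist_force: [-1.0, 5.1, -0.5]
width: 0.214
grip_force: 52.5
```

Emit:
jog_arm --commands '[{"travel": [-1, 0, 0], "rot": [0, 0, 0], "claw": 255}, {"travel": [-1, 0, 0], "rot": [0, 0, 0], "claw": 255}, {"travel": [-1, 0, 0], "rot": [0, 0, 0], "claw": 255}, {"travel": [-1, 0, 0], "rot": [0, 0, 0], "claw": 255}, {"travel": [-1, 0, 0], "rot": [0, 0, 0], "claw": 255}]'

```text
time: 14.4
tool_pos: [0.5102, 0.009, 0.0291]
tcp_rot: [-2.258, -2.184, 0.0]
wrist_force: [-1.2, 4.3, -1.3]
width: 0.212
grip_force: 52.5
```

Emit:
jog_arm --commands '[{"travel": [-1, 0, 0], "rot": [0, 0, 0], "claw": 255}, {"travel": [-1, 0, 0], "rot": [0, 0, 0], "claw": 255}, {"travel": [-1, 0, 0], "rot": [0, 0, 0], "claw": 255}, {"travel": [-1, 0, 0], "rot": [0, 0, 0], "claw": 255}, {"travel": [-1, 0, 0], "rot": [0, 0, 0], "claw": 255}]'

```text
time: 14.9
tool_pos: [0.5101, 0.0039, 0.0291]
tcp_rot: [-2.258, -2.184, 0.0]
wrist_force: [-0.2, 3.5, -0.1]
width: 0.215
grip_force: 52.5
```

```bash
python3 -c "
from h import *
st()"
```

```text
t 14.9 pos [0.5101 0.0039 0.0291] yaw 88.08 tilt [-0.0001  0.    ] F [-0.17  3.53 -0.11] M [ 0.68  0.03 -0.1 ] w 0.215 g 52.5
```

Emit:
jog_arm --commands '[{"travel": [-0.8, 0, 0], "rot": [0, 0, 0], "claw": 255}, {"travel": [-0.8, 0, 0], "rot": [0, 0, 0], "claw": 255}, {"travel": [-0.8, 0, 0], "rot": [0, 0, 0], "claw": 255}, {"travel": [-0.8, 0, 0], "rot": [0, 0, 0], "claw": 255}, {"travel": [-0.8, 0, 0], "rot": [0, 0, 0], "claw": 255}]'

```text
time: 15.4
tool_pos: [0.51, -0.0, 0.0291]
tcp_rot: [-2.258, -2.184, -0.0]
wrist_force: [-0.8, 3.8, 0.2]
width: 0.215
grip_force: 52.5
```

```bash
python3 -c "
from h import *
st()"
```

```text
t 15.4 pos [ 0.51   -0.      0.0291] yaw 88.08 tilt [0. 0.] F [-0.76  3.78  0.16] M [ 0.66 -0.02 -0.15] w 0.215 g 52.5
```

Emit:
jog_arm --commands '[{"travel": [-0.6, 0, 0], "rot": [0, 0, 0], "claw": 255}, {"travel": [-0.6, 0, 0], "rot": [0, 0, 0], "claw": 255}, {"travel": [-0.6, 0, 0], "rot": [0, 0, 0], "claw": 255}, {"travel": [-0.6, 0, 0], "rot": [0, 0, 0], "claw": 255}, {"travel": [-0.6, 0, 0], "rot": [0, 0, 0], "claw": 255}]'

```text
time: 15.9
tool_pos: [0.5098, -0.003, 0.0291]
tcp_rot: [-2.258, -2.184, 0.0]
wrist_force: [0.5, 2.7, -1.0]
width: 0.21
grip_force: 52.5
```

```bash
python3 -c "
from h import *
st()"
```

```text
t 15.9 pos [ 0.5098 -0.003   0.0291] yaw 88.08 tilt [-0.0001 -0.    ] F [ 0.48  2.71 -1.02] M [ 0.61 -0.01 -0.11] w 0.21 g 52.5
```

Emit:
jog_arm --commands '[{"travel": [-0.6, 0, 0], "rot": [0, 0, 0], "claw": 255}, {"travel": [-0.6, 0, 0], "rot": [0, 0, 0], "claw": 255}, {"travel": [-0.6, 0, 0], "rot": [0, 0, 0], "claw": 255}, {"travel": [-0.6, 0, 0], "rot": [0, 0, 0], "claw": 255}, {"travel": [-0.6, 0, 0], "rot": [0, 0, 0], "claw": 255}]'

```text
time: 16.4
tool_pos: [0.5097, -0.0063, 0.029]
tcp_rot: [2.258, 2.184, -0.001]
wrist_force: [-0.1, 1.1, -0.1]
width: 0.212
grip_force: 52.5
```

```bash
python3 -c "
from h import *
st()"
```

```text
t 16.4 pos [ 0.5097 -0.0063  0.029 ] yaw 88.1 tilt [-0.0001 -0.0006] F [-0.09  1.06 -0.07] M [ 0.2  -0.   -0.11] w 0.212 g 52.5
```

Emit:
jog_arm --commands '[{"travel": [-0.6, 0, 0], "rot": [0, 0, 0], "claw": 255}, {"travel": [-0.6, 0, 0], "rot": [0, 0, 0], "claw": 255}, {"travel": [-0.6, 0, 0], "rot": [0, 0, 0], "claw": 255}, {"travel": [-0.6, 0, 0], "rot": [0, 0, 0], "claw": 255}, {"travel": [-0.6, 0, 0], "rot": [0, 0, 0], "claw": 255}]'

```text
time: 16.9
tool_pos: [0.5096, -0.0092, 0.0291]
tcp_rot: [2.258, 2.184, -0.0]
wrist_force: [-1.3, -0.9, -0.9]
width: 0.215
grip_force: 52.4
```

```bash
python3 -c "
from h import *
st()"
```

```text
t 16.9 pos [ 0.5096 -0.0092  0.0291] yaw 88.09 tilt [-0.     -0.0003] F [-1.33 -0.94 -0.95] M [-0.13  0.07 -0.13] w 0.215 g 52.4
```

The catch is now pulling the rack in, as expected over the last 7 mm. I'll creep the rest.

Emit:
jog_arm --commands '[{"travel": [-0.4, 0, 0], "rot": [0, 0, 0], "claw": 255}, {"travel": [-0.4, 0, 0], "rot": [0, 0, 0], "claw": 255}, {"travel": [-0.4, 0, 0], "rot": [0, 0, 0], "claw": 255}, {"travel": [-0.4, 0, 0], "rot": [0, 0, 0], "claw": 255}, {"travel": [-0.4, 0, 0], "rot": [0, 0, 0], "claw": 255}]'

```text
time: 17.4
tool_pos: [0.5093, -0.0099, 0.029]
tcp_rot: [-2.258, -2.182, -0.001]
wrist_force: [-1.8, 6.7, 0.3]
width: 0.216
grip_force: 52.5
```

```bash
python3 -c "
from h import *
st()"
```

```text
t 17.4 pos [ 0.5093 -0.0099  0.029 ] yaw 88.05 tilt [-0.0005  0.0018] F [-1.76  6.68  0.34] M [ 1.06  0.15 -0.03] w 0.216 g 52.5
```

Emit:
jog_arm --commands '[{"travel": [-0.4, 0, 0], "rot": [0, 0, 0], "claw": 255}, {"travel": [-0.4, 0, 0], "rot": [0, 0, 0], "claw": 255}, {"travel": [-0.4, 0, 0], "rot": [0, 0, 0], "claw": 255}, {"travel": [-0.4, 0, 0], "rot": [0, 0, 0], "claw": 255}, {"travel": [-0.4, 0, 0], "rot": [0, 0, 0], "claw": 255}]'

```text
time: 17.9
tool_pos: [0.5091, -0.0099, 0.0291]
tcp_rot: [-2.257, -2.179, -0.004]
wrist_force: [-1.4, 14.2, 1.0]
width: 0.22
grip_force: 52.7
```

```bash
python3 -c "
from h import *
st()"
```

```text
t 17.9 pos [ 0.5091 -0.0099  0.0291] yaw 88.0 tilt [-0.0009  0.005 ] F [-1.44 14.19  0.95] M [2.27 0.28 0.02] w 0.22 g 52.7
```

Hard stop felt: the position is fixed at y=-9.9 mm while the force rises to 14 N. I'll relax the push, then release.

Emit:
jog_arm --commands '[{"travel": [1, 0, 0], "rot": [0, 0, 0], "claw": 255}, {"travel": [1, 0, 0], "rot": [0, 0, 0], "claw": 255}, {"travel": [0.7, 0, 0], "rot": [0, 0, 0], "claw": 255}, {"travel": [0, 0, 0], "rot": [0, 0, 0], "claw": 255}, {"travel": [0, 0, 0], "rot": [0, 0, 0], "claw": 255}]'

```text
time: 18.4
tool_pos: [0.5095, -0.0099, 0.029]
tcp_rot: [-2.258, -2.183, -0.0]
wrist_force: [-1.6, 4.3, -0.8]
width: 0.216
grip_force: 52.5
```

```bash
python3 -c "
from h import *
st()"
```

```text
t 18.4 pos [ 0.5095 -0.0099  0.029 ] yaw 88.06 tilt [-0.0003  0.0007] F [-1.56  4.33 -0.78] M [ 0.83  0.17 -0.1 ] w 0.216 g 52.5
```

Emit:
jog_arm --commands '[{"travel": [0, 0, 0], "rot": [0, 0, 0], "claw": 190}, {"travel": [0, 0, 0], "rot": [0, 0, 0], "claw": 150}, {"travel": [0, 0, 0], "rot": [0, 0, 0], "claw": 100}, {"travel": [0, 0, 0], "rot": [0, 0, 0], "claw": 50}, {"travel": [0, 0, 0], "rot": [0, 0, 0], "claw": 0}]' --force 20

```text
time: 18.9
tool_pos: [0.51, -0.0105, 0.0293]
tcp_rot: [2.258, 2.183, 0.0]
wrist_force: [-0.6, 0.0, -0.2]
width: 0.899
grip_force: 0.0
```

Emit:
jog_arm --commands '[{"travel": [0, 0, 0], "rot": [0, 0, 0], "claw": 0}, {"travel": [0, 0, 0], "rot": [0, 0, 0], "claw": 0}, {"travel": [0, 0, 0], "rot": [0, 0, 0], "claw": 0}, {"travel": [0, 0, 0], "rot": [0, 0, 0], "claw": 0}, {"travel": [0, 0, 0], "rot": [0, 0, 0], "claw": 0}]'

```text
time: 19.4
tool_pos: [0.5096, -0.0102, 0.0291]
tcp_rot: [2.258, 2.184, 0.0]
wrist_force: [-0.1, -0.4, 0.1]
width: 0.999
grip_force: 0.0
```

```bash
python3 - <<'E'
from h import *
from workcell import viewer
st()
a=viewer.read_camera("wrist")["color"];s=viewer.read_camera("side")["color"][60:260,200:460]
s=cv2.resize(s,(520,400),interpolation=cv2.INTER_CUBIC)
a=a[:,180:460]
cv2.imwrite("pics/f1.png",np.hstack([a,s]))
E
```

```text
t 19.4 pos [ 0.5096 -0.0102  0.0291] yaw 88.08 tilt [0. 0.] F [-0.06 -0.44  0.06] M [ 0.04 -0.02 -0.04] w 0.999 g 0.0
```

View pics/f1.png

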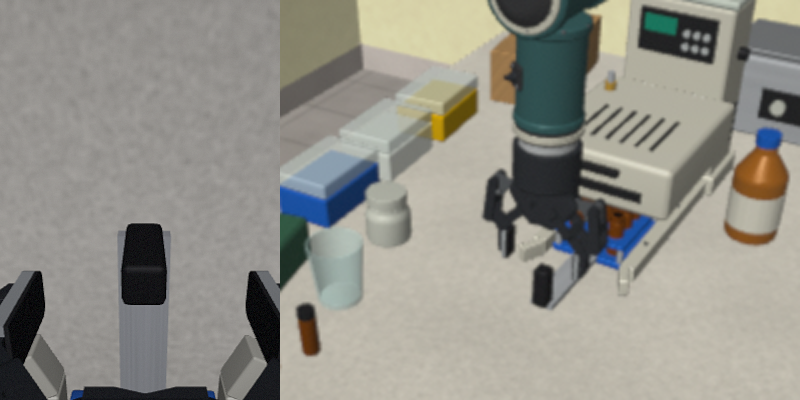

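The fingers are open with the post at (144,265) centred between them, and the rack is in under the head with its vials below it. I'll retract straight up.

Emit:
jog_arm --commands '[{"travel": [0, 0, -15], "rot": [0, 0, 0], "claw": 0}, {"travel": [0, 0, -30], "rot": [0, 0, 0], "claw": 0}, {"travel": [0, 0, -35], "rot": [0, 0, 0], "claw": 0}, {"travel": [0, 0, -35], "rot": [0, 0, 0], "claw": 0}, {"travel": [0, 0, -35], "rot": [0, 0, 0], "claw": 0}]'

```text
time: 20.0
tool_pos: [0.5093, -0.0102, 0.1804]
tcp_rot: [-2.258, -2.184, 0.0]
wrist_force: [0.3, 0.2, 0.5]
width: 0.996
grip_force: 0.0
```

Emit:
jog_arm --commands '[{"travel": [30, 0, 0], "rot": [0, 0, 0], "claw": 0}, {"travel": [30, 0, 0], "rot": [0, 0, 0], "claw": 0}, {"travel": [30, 0, 0], "rot": [0, 0, 0], "claw": 0}, {"travel": [20, 0, 0], "rot": [0, 0, 0], "claw": 0}, {"travel": [0, 0, 0], "rot": [0, 0, 0], "claw": 0}]'

```text
time: 20.5
tool_pos: [0.5132, 0.1018, 0.1791]
tcp_rot: [-2.255, -2.187, -0.001]
wrist_force: [0.2, 0.0, -0.2]
width: 0.998
grip_force: 0.0
```

```bash
python3 - <<'E'
from h import *
from workcell import viewer
st()
S=viewer.read_camera("side");s=S["color"][60:260,200:460]
s=cv2.resize(s,(780,600),interpolation=cv2.INTER_CUBIC)
cv2.imwrite("pics/f2.png",s)
print("expected post top (crop px)",(proj(S,[.5095,-.0099,.06])-[200,60])*3)
E
```

```text
t 20.5 pos [0.5132 0.1018 0.1791] yaw 88.25 tilt [0.0001 0.0007] F [ 0.22  0.04 -0.18] M [ 0.01 -0.   -0.01] w 0.998 g 0.0
expected post top (crop px) [393.43645484 400.18355625]
```

View pics/f2.png

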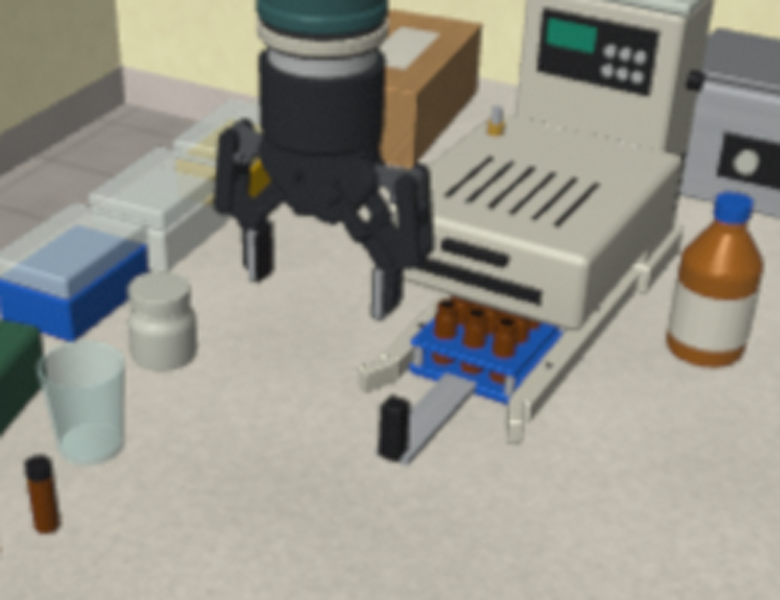

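The post top is at (394,402), where I expected it (393,400). So the rack stayed home after release, and the robot is clear.

```bash
python3 -c "
from workcell import workorder
print(workorder.finish_job())"
```

```text
the job is handed in; nothing more can be done
None
```

The rack is home against the depth stop with the catch snapped in, judged by feel (catch pull-in, then a hard stop pressed to about 14 N); it was released and stayed put in the camera check, and the job was handed in at about 20.5 s.

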